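# Load the balance and slide its sticky roof shut

## Robot

A 7-joint arm with a two-finger parallel gripper is mounted at the origin on the work surface. World frame = base frame: x ahead of the robot, y to its left, z up, the work surface at z = 0. Lengths are in m, angles in degrees, forces in N, time in s.
With the tool pointing down it reaches from about 0.425 to 0.875 m from the base axis. Payload 4.7 kg.
Tool frame: the origin (TCP) lies at the very end of the fingers, on their centre line; the grasp point (between the pads) lies 19 mm behind it; z points along the fingers, y is the line along which they close (so a half turn about z gives the same grasp; the last joint's range is limited). The gripper opens to 87 mm and grips with 3 to 60 N. Pads are 19 mm wide; open, the fingers measure 117 mm over their backs; the gripper's body (75 mm by 190 mm) begins 51 mm behind the grasp point.
Start: joints at [-68.004, 18.392, -4.016, 83.108, 1.295, 78.541, -3.26], TCP at [0.235, 0.606, 0.223] pointing down, gripper open.
Joint ranges: [-163.93, 163.93], [-17.29, 119.83], [-79.2, 71.16], [3.27, 140.29], [-89.18, 269.18], [5.43, 117.66], [-154.24, 154.24]. Speed limits (degrees/s): [147.25, 147.25, 180, 180, 180, 180, 180].

## Interface

Orientations are given as [roll, pitch, yaw] about the fixed x, y, z axes, in that order (R = Rz(yaw) Ry(pitch) Rx(roll)).
In Python, from cell import get_obs, read_camera, sign_off, silhouettes gives the robot as it stands.
- The arm moves only by the tool play_rows, never from a script. Its argument "steps" is a list that holds one entry, the list of rows, each a list of 7 numbers: the shift along the tool's x, y, z in m, then the turn, a rotation vector about the tool's x, y, z in rad, then the finger opening in m, from 0 to 0.087. A call has 1 to 12 rows; each row shifts and turns the commanded pose from where the row before left it, along the tool's axes as they then stand; what a row does not reach is not made up. A row lasts 1/10 s, in which the tool goes at most 50 mm and 8.59 degrees, less where a joint would pass 70% of its speed; a pose out of reach is approached as far as the arm can. A call is refused whole if a number of a shift passes 0.05 or a number of a turn 0.15, either way. A call with a gripper value outside its range is refused whole. The fingers move at their own pace and stop on an object; "force" is the grip in N (left out, the last holds). Time passes only in rows, so rows that do not move let the fingers close. It gives the time, the measured TCP pose, the force, the opening and the grip force at its end, in the units of the state.
- get_obs(): the state, without advancing time (a new reading comes with each control period).
- read_camera(name): name is "side" or "top"; returns a dict with "frame" (420x560x3 uint8, red, green, blue), "intrinsics" (3x3 intrinsics, pixels), "view" (4x4, takes a point from world to camera coordinates). Camera axes: x right, y up, looking along -z (the intrinsics and any distortion apply to the point x, -y, -z); pixel columns grow to the right and rows downward; lengths in m; the calibration is good to about 2 mm. A picture is of the moment at which its call begins. There is no depth.
- sign_off(): hands the job in; it is judged then, once.
Trained networks look in the newest picture that a camera, given by its name, has taken for a name from the list of things; names that differ only in an ending like _2 or _b are one class to them, and where a whole thing is asked for, a point or a joint stands for the part that bears it (a point fixed in the world has none). Each returns a list of dicts, best first, with "p" (0 to 1); they miss things now and then, are a little off and sometimes report something else, mostly with a low value. They report only what shows in the picture. A call takes as long as a camera call. They do not tell look-alikes from the thing itself.
- silhouettes(camera, name): "pixels" (420x560 bool, what is visible of it) and "extent" ([left, top, right, bottom] in pixels, round what is visible of it).
The state is a dict: "time_s": time; "qpos": joint angles; "joint_velocities": joint speeds; "effort": joint torques, N m; "tool_pos": TCP position; "tool_rot": TCP orientation; "force": force on the tool from outside, world axes, zero at the start; "wrist_torque": the same for the moment, N m; "grip_width": finger opening in m; "grasp_force": force on a finger pad.
Only numpy, scipy, OpenCV 4.12 (cv2) and the standard library are available. Lean on these libraries where they do the work, as an engineer would, in place of code of your own. Each camera call takes 0.05 s, during which the arm holds its last target. There are 200 camera calls.

## Task

Stand the amber weighing bottle with the teal lid upright in the middle of the balance's pan, then slide the glass roof fully home so that both ends rest against their stops. The roof sticks in its tracks and racks when one end gets ahead: push it by its knobs, a little at one end and then at the other, and never force it when it binds or is home (keep every push on it below 20 N). Leave the other glassware and tools where they are.

Things in the scene. Friction and masses are not known exactly. Their poses are not given: they have to be found in the camera images.
- balance: Laboratory balance with a glass draft chamber, fixed to the bench, 285 x 256 x 132 mm high. Origin on the bench under its middle. Own x points from its white housing (robot side) to the chamber and display, y left, z up. Chamber inside: own x -5 to 121, y -102 to 102 mm, floor at z 45. The black side tracks (own x -100 to 125, |y| 110 to 128) have their top at z 132.
- hood (a point): Middle of the front top edge of the fixed white hood, at (2, 0, 132) mm in the balance's own frame. The hood covers own x -100 to 2, |y| below 58 mm and hides the middle of the roof's rear edge, so that the roof can be pushed only at its ends. Its rear wall, also 132 mm high, spans own x -100 to -90, |y| below 101.
- pan (a point): Centre of the top face of the round steel weighing pan, 68 mm across, in the chamber: at (84, 0, 55) mm in the balance's own frame. At the start the opening above it reaches from the roof's front edge to own x = 121 (64 to 82 mm in x, 204 mm in y).
- roof: Sliding glass roof, about 0.55 kg, loose but captive in the tracks; origin on its underside midway between the knobs, x forward. Reaches 60 mm behind and 68 mm ahead of the knobs' line, top at z 123 mm. Shuts towards the balance's own +x. Slides with 2 to 6 N, but a push at one end turns it a few degrees, then it binds solid; pushing the lagging end frees it and swings that end ahead until it binds again.
- knob_left (a point): Middle of the left (+y) teal knob of the roof: upright round pin 16 mm across, 30 mm high, from z = 123 to 153 mm over the bench (this point: z = 138). Home (shut): both knobs at x = 52 mm in the balance's own frame, where a rigid stop meets each end. The start is 63 to 81 mm short of that.
- knob_right (a point): Middle of the right (-y) knob of the roof, the same as the left; the knobs stand 184 mm apart, at y = +92 and -92 mm of the roof's frame, on one line across it, both at x = 52 mm in the balance's own frame when home. Breaking a bound end free can take up to about 14 N; more force at the end that leads does not help.
- sample_mid (a point): Centre (half-way up) of the bottle to be weighed: upright amber cylinder 32 mm across, 55 mm high with a teal lid of the same width, 60 g. It stands on the bench to the left or right of the balance.
- blank_mid (a point): Centre of a bystander, the same bottle in white with a red lid, on the other side of the balance. Not to be moved.
- reagent: Bystander: tall amber reagent bottle with a red cap, 86 mm across, 200 mm high; origin under its middle.
- beaker: Bystander: glass beaker, 80 mm across, 110 mm high; origin under its middle.
- cylinder: Bystander: glass measuring cylinder on a blue foot, 60 mm across at the foot, 178 mm high; origin under its middle.
- spatula: Bystander: steel spatula lying on the bench, 170 mm long.
- dish: Bystander: white dish, 70 mm across, 20 mm high; origin under its middle.
There are look-alikes about, which are no part of the job. Of the things that look like the part that bears sample_mid, take the one that is farthest to the robot's right at the start.

How it is judged (in metres and radians):
On the way:
1. the amber bottle stands upright on the pan, released, the roof still open (horizontal distance between sample_mid and pan below 0.018 m and angle between sample_mid's own z axis and vertical below 0.1 rad and z of sample_mid in the frame of balance between 0.0775 and 0.0875 m and contact force between each of the arm, the fingers and sample below 0.05 N and x of each of knob_left, knob_right in the frame of balance below 0.03 m), for 0.2 s.
At the end, for the whole second after the job is handed in: The amber bottle stands upright (within 0.1 rad) on the pan, its axis within 18 mm of the pan's centre, untouched and at rest; both roof knobs are within 2.5 mm of home (x over 49.5 mm in the balance's frame) and the roof is at rest (horizontal distance between sample_mid and pan below 0.018 m and angle between sample_mid's own z axis and vertical below 0.1 rad and z of sample_mid in the frame of balance between 0.0775 and 0.0875 m and contact force between each of the arm, the fingers and sample below 0.05 N and x of each of knob_left, knob_right in the frame of balance above 0.0495 m and linear speed of sample below 0.02 m/s and linear speed of roof below 0.01 m/s).
It fails at once if the robot presses on the roof with more than 20 N (contact force between any of the fingers, the arm and roof above 20 N).
It fails at once if a bystander is shifted by more than 20 mm (distance of any of reagent, beaker, cylinder, spatula, dish, blank_mid from where it was at the start of the episode above 0.02 m).
It also fails if it takes over 72 s, if anything falls off the work surface, if the arm or the gripper's body presses on something with over 40 N, if the wrist force passes 120 N, or if a joint passes its speed limit or range.

## Working session

There is one attempt and no reset: what is moved stays moved. The work goes in short steps, Python scripts to look and compute and a tool call to move; the robot and the scene stay as the last step left them, time stands still between calls to the robot, and variables do not carry over. Pictures are saved under pics/ and viewed, at most 10 in all, crops included, and the job is handed in when it is done.

Besides the shell and the picture viewer there is one more tool, called after "Emit:" as name(argument=value, ...), one argument or row to a line, values as JSON. play_rows: Moves the arm, as the interface text tells. Its arguments: {"type":"object","properties":{"steps":{"type":"array","items":{"type":"array","items":{"type":"array","items":{"type":"number"}}}},"force":{"type":"number"}},"required":["steps"]}

```bash
mkdir -p pics; python3 - <<'E'
from cell import *
import cv2,numpy as np
o=get_obs();print({k:np.round(v,3).tolist() for k,v in o.items()})
for c in("side","top"):
    d=read_camera(c);cv2.imwrite(f"pics/{c}0.png",d["frame"][:,:,::-1]);print(c,d["intrinsics"].tolist(),np.round(d["view"],4).tolist(),[k for k in d])
    for n in("sample_mid","blank_mid","balance","roof","knob_left","pan","reagent","beaker","cylinder","dish","spatula"):
        try:
            for s in silhouettes(c,n)[:4]:
                y,x=np.nonzero(s["pixels"]);print(n,round(s["p"],2),s["extent"],round(x.mean(),1),round(y.mean(),1),len(x))
        except Exception as e: print(n,e)
E
```

```text
{'time_s': 0.0, 'qpos': [-68.003, 18.438, -4.016, 83.176, 1.296, 78.542, -3.26], 'joint_velocities': [-0.0, -0.011, -0.138, -0.051, -0.031, -0.055, -0.056], 'effort': [0.0, -49.129, -0.404, -31.252, -0.064, 0.044, 0.0], 'tool_pos': [0.235, 0.605, 0.221], 'tool_rot': [-179.889, 0.007, 158.813], 'force': [0.144, 0.172, -0.484], 'wrist_torque': [-0.026, 0.034, 0.007], 'grasp_force': 0.0, 'grip_width': 0.087}
side [[491.1666872235103, 0.0, 282.8734136349818], [0.0, 491.1666872235103, 200.76739560540437], [0.0, 0.0, 1.0]] [[-0.9592, -0.282, -0.018, 0.5522], [0.1943, -0.7046, 0.6825, -0.1736], [-0.2052, 0.6512, 0.7307, -1.1346], [0.0, 0.0, 0.0, 1.0]] ['frame', 'intrinsics', 'view']
sample_mid 0.89 [276.8, 332.6, 292.2, 360.0] 284.0 345.7 346
sample_mid 0.88 [235.4, 367.4, 250.9, 392.0] 241.6 379.6 386
sample_mid 0.56 [264.6, 371.5, 281.9, 396.2] 274.1 384.9 371
blank_mid 0.57 [335.6, 136.1, 349.9, 152.3] 345.4 144.5 189
balance 0.74 [213.8, 149.8, 363.5, 292.2] 293.3 221.9 10217
balance 0.74 [276.0, 330.7, 292.7, 360.3] 284.2 345.2 380
roof 0.79 [266.0, 168.6, 355.8, 249.6] 304.9 205.9 235
[... 966 characters left out ...]
.5 240.2 133
balance 0.62 [212.1, 160.6, 321.5, 277.1] 269.4 214.1 7038
roof 0.77 [221.8, 205.1, 307.3, 264.4] 267.1 229.5 2356
knob_left 0.94 [225.2, 205.3, 307.2, 263.3] 266.6 229.5 2389
pan 0.66 [379.0, 233.0, 396.5, 246.1] 386.2 240.8 164
pan 0.64 [209.1, 163.6, 323.0, 274.9] 270.0 213.8 6846
reagent 0.62 [85.5, 169.6, 135.3, 208.4] 110.2 187.0 1389
beaker 0.72 [409.8, 179.0, 448.0, 206.9] 428.7 193.2 882
beaker 0.63 [379.1, 233.1, 397.1, 247.8] 386.0 240.9 142
cylinder 0.75 [379.6, 145.3, 414.2, 180.6] 395.9 163.0 572
dish 0.86 [345.0, 141.8, 367.9, 163.0] 355.9 151.9 414
spatula 0.76 [146.4, 158.5, 204.3, 178.1] 183.0 166.2 770
spatula 0.31 [222.0, 205.2, 306.7, 264.6] 266.7 228.7 2391
```

```bash
python3 - <<'E'
import cv2
for c,b in(("side",(140,70,400,410)),("top",(80,130,460,300))):
    i=cv2.imread(f"pics/{c}0.png")[b[1]:b[3],b[0]:b[2]]
    s=600/340 if c=="side" else 2.1
    cv2.imwrite(f"pics/{c}0c.png",cv2.resize(i,None,fx=s,fy=s,interpolation=cv2.INTER_CUBIC))
E
```

```text
(no output)
```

View pics/side0c.png

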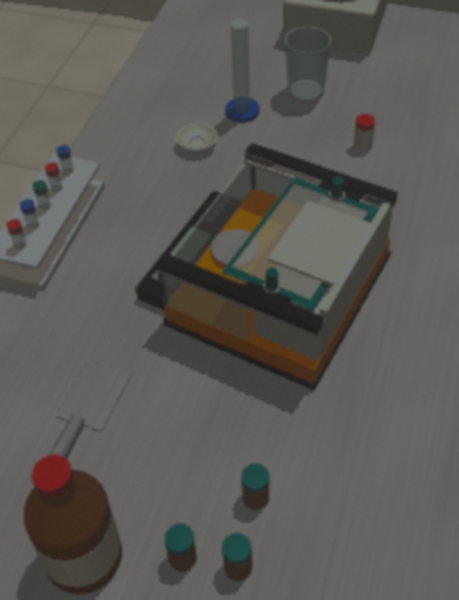

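View pics/top0c.png

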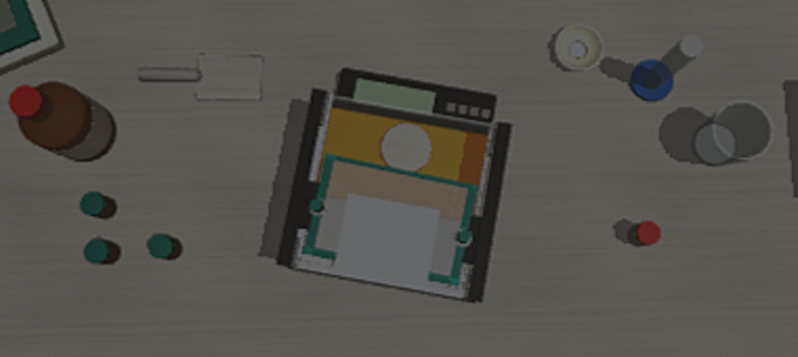

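The top view shows the amber bottles at crop (93,205), (97,250) and (160,245). The last is the farthest right, full pixel (158,247). The white housing is nearest the robot and the balance is turned by about -10°. In the side view the same bottle is at full pixel (284,346). Next I'll enlarge the balance to get its corners.

```bash
python3 - <<'E'
import cv2,numpy as np
i=cv2.imread("pics/top0.png")[155:280,205:330]
j=cv2.imread("pics/side0.png")[145:295,210:370]
a=cv2.resize(i,(396,396),interpolation=cv2.INTER_CUBIC) if 0 else cv2.resize(i,None,fx=4.6,fy=4.6,interpolation=cv2.INTER_CUBIC)
a=np.clip(a.astype(float)*1.8,0,255).astype('uint8');print(a.shape)
cv2.imwrite("pics/t1.png",a)
b=cv2.resize(j,None,fx=4,fy=4,interpolation=cv2.INTER_CUBIC);cv2.imwrite("pics/s1.png",np.clip(b*1.8,0,255).astype('uint8'))
E
```

```text
(575, 575, 3)
```

View pics/t1.png

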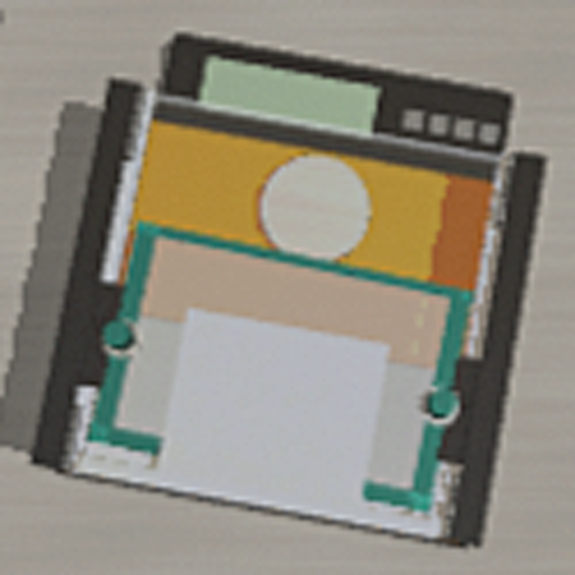

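View pics/s1.png

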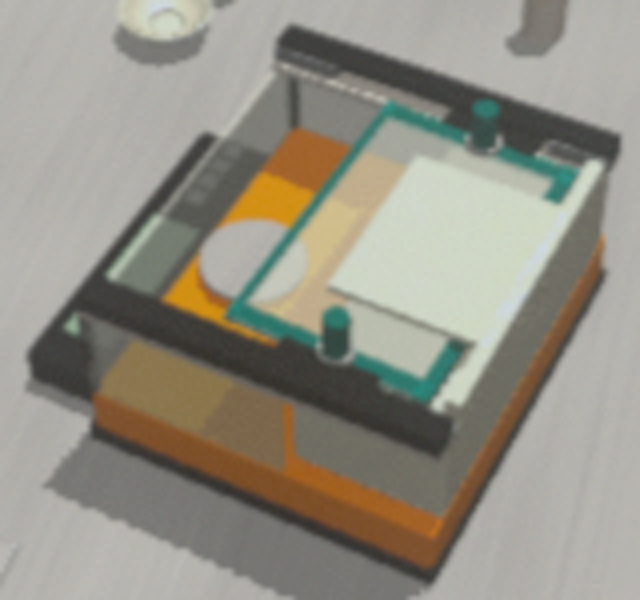

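The enlarged top view shows the track outer corners at (110,80), (33,463), (546,157) and (478,547). The hood corners are at (188,309) and (388,346), the pan centre at (316,207), and the knob tops at (118,334) and (441,402). In the side view the knob tops are at (336,314) and (486,106), and the pan is at (253,262).

```bash
cat > h.py <<'E'
from cell import *
import numpy as np,cv2
from scipy.optimize import least_squares
C={}
C['top']=(np.array([[412.0036,0,279.158],[0,412.0036,207.7459],[0,0,1]]),np.array([[-0.0248,-0.9996,0.0141,-0.0009],[0.9885,-0.0225,0.1497,-0.5801],[-0.1494,0.0177,0.9886,-1.1248]]))
C['side']=(np.array([[491.1667,0,282.8734],[0,491.1667,200.7674],[0,0,1]]),np.array([[-0.9592,-0.282,-0.018,0.5522],[0.1943,-0.7046,0.6825,-0.1736],[-0.2052,0.6512,0.7307,-1.1346]]))
def proj(c,P):
    K,V=C[c];p=V[:,:3]@P+V[:,3];p=p*[1,-1,-1];p=K@p;return p[:2]/p[2]
def W(b,o):
    c,s=np.cos(b[2]),np.sin(b[2]);return np.array([b[0]+c*o[0]-s*o[1],b[1]+s*o[0]+c*o[1],o[2]])
def tri(px,z=None):
    f=lambda P:np.concatenate([proj(c,np.array([P[0],P[1],P[2] if z is None else z]))-u for c,u in px])
    r=least_squares(f,[.5,0,.1] if z is None else [.5,0]);return r.x,np.round(r.fun,1)
def own(b,P):
    c,s=np.cos(b[2]),np.sin(b[2]);d=np.array(P[:2])-b[:2];return np.array([c*d[0]+s*d[1],-s*d[0]+c*d[1]])
E
python3 - <<'E'
from h import *
t=lambda u,v:('top',np.array([205+u/4.6,155+v/4.6])); s=lambda u,v:('side',np.array([210+u/4,145+v/4]))
obs=[(t(110,80),(.125,.128,.132)),(t(33,463),(-.1,.128,.132)),(t(546,157),(.125,-.128,.132)),(t(478,547),(-.1,-.128,.132)),(t(188,309),(.002,.058,.132)),(t(388,346),(.002,-.058,.132)),(t(316,207),(.084,0,.055)),(s(253,262),(.084,0,.055)),(s(618,137),(-.1,-.128,.132)),(s(420,155),(.002,-.058,.132)),(s(330,290),(.002,.058,.132))]
f=lambda b:np.concatenate([proj(o[0][0],W(b,o[1]))-o[0][1] for o in obs])
r=least_squares(f,[.55,0,-.17],loss='soft_l1');b=r.x;print(b,np.degrees(b[2]));print(np.round(f(b).reshape(-1,2),1).tolist())
for n,p in(("L",[t(118,334),s(336,314)]),("R",[t(441,402),s(486,106)])):
    x,e=tri(p,.153);print(n,x,e,own(b,x))
print('pan',W(b,(.084,0,.055)))
p=[('top',np.array([158.4,246.5])),('side',np.array([284,345.7]))]
print(tri(p))
for n in('top','side'):
    z=.0275;print(n,tri([p[n=='side']],z))
E
```

```text
[ 0.51669895  0.01914015 -0.20556821] -11.77819102799019
[[-0.5, -0.3], [-1.1, 0.5], [-0.1, 0.2], [0.3, 0.4], [-0.4, 0.0], [-0.0, 0.0], [-0.6, 0.6], [-0.0, -1.2], [0.9, -0.7], [-0.8, -0.6], [-0.8, -1.7]]
L [0.51489061 0.11244118] [-0.2  0.1 -0.  -0.2] [-0.02081519  0.09096746]
R [ 0.47271673 -0.06587254] [ 0.1  0.2 -0.2  0.1] [-0.0257031  -0.09220057]
pan [0.59893034 0.00199378 0.055     ]
(array([0.4773439 , 0.32875525, 0.02604534]), array([ 0.1,  0.8, -0.6, -0.1]))
top (array([0.4794586 , 0.32872815]), array([-0.,  0.]))
side (array([0.47596287, 0.32933668]), array([0., 0.]))
```

Emit:
play_rows(
  steps=[
    [[-0.0407,-0.0212,0,0,0,0,0.06],[-0.0407,-0.0212,0,0,0,0,0.06],[-0.0407,-0.0212,0,0,0,0,0.06],[-0.0407,-0.0212,0,0,0,0,0.06],[-0.0407,-0.0212,0.01,0,0,0,0.06],[-0.0407,-0.0212,0.01,0,0,0,0.06],[-0.0407,-0.0212,0.01,0,0,0,0.06],[-0.0407,-0.0212,0.01,0,0,0,0.06],[0,0,0.02,0,0,-0.082,0.06],[0,0,0.02,0,0,-0.082,0.06],[0,0,0,0,0,0,0.06],[0,0,0,0,0,0,0.06]],
  ],
  force=10,
)

```text
time_s: 2.4
tool_pos: [0.4771, 0.3305, 0.1428]
tool_rot: [-180.0, -0.0, 168.1]
force: [-0.2, -0.7, 0.8]
grip_width: 0.0598
grasp_force: 0.0
```

Emit:
play_rows(
  steps=[
    [[0,-0.0015,0.035,0,0,0,0.06],[0,0,0.035,0,0,0,0.06],[0,0,0.03,0,0,0,0.06],[0,0,0.0215,0,0,0,0.06],[0,0,0,0,0,0,0.06],[0,0,0,0,0,0,0.02],[0,0,0,0,0,0,0.02],[0,0,0,0,0,0,0.02],[0,0,0,0,0,0,0.02]],
  ],
  force=12,
)

```text
time_s: 3.3
tool_pos: [0.4777, 0.3294, 0.0224]
tool_rot: [179.9, 0.1, 168.2]
force: [-0.0, 0.0, 0.3]
grip_width: 0.0361
grasp_force: 0.0
```

Emit:
play_rows(
  steps=[
    [[0,0,0,0,0,0,0.02],[0,0,0,0,0,0,0.02],[0,0,0,0,0,0,0.02],[0,0,-0.02,0,0,0,0.02],[0,0,-0.04,0,0,0,0.02],[0,0,-0.04,0,0,0,0.02],[0,0,-0.04,0,0,0,0.02],[0,0,-0.04,0,0,0,0.02]],
  ],
  force=12,
)

```text
time_s: 4.1
tool_pos: [0.4765, 0.3283, 0.2021]
tool_rot: [-180.0, -0.0, 168.2]
force: [0.5, 1.0, 0.3]
grip_width: 0.0304
grasp_force: 11.8
```

Emit:
play_rows(
  steps=[
    [[-0.0233,-0.0368,0,0,0,0,0.02],[-0.0233,-0.0368,0,0,0,0,0.02],[-0.0233,-0.0368,0,0,0,0,0.02],[-0.0233,-0.0368,0,0,0,0,0.02],[-0.0233,-0.0368,0,0,0,0,0.02],[-0.0233,-0.0368,0,0,0,0,0.02],[-0.0233,-0.0368,0,0,0,0,0.02],[-0.0233,-0.0368,0,0,0,0,0.02],[0,0,0,0,0,0,0.02],[0,0,0,0,0,0,0.02],[0,0,0,0,0,0,0.02]],
  ],
)

```text
time_s: 5.2
tool_pos: [0.5987, 0.0041, 0.2005]
tool_rot: [180.0, -0.1, 168.3]
force: [0.4, -0.0, -0.0]
grip_width: 0.0304
grasp_force: 11.8
```

```bash
python3 - <<'E'
from h import *
for c in("top","side"):
    f=read_camera(c)["frame"][:,:,::-1]
    b=(205,130,345,275) if c=="top" else (200,100,380,295)
    cv2.imwrite(f"pics/{c}2.png",np.clip(cv2.resize(f[b[1]:b[3],b[0]:b[2]],None,fx=3,fy=3,interpolation=cv2.INTER_CUBIC)*1.6,0,255).astype('uint8'))
a,b=cv2.imread("pics/top2.png"),cv2.imread("pics/side2.png")
a=cv2.copyMakeBorder(a[:, :260+160],0,b.shape[0]-a.shape[0],0,0,cv2.BORDER_CONSTANT)
p=np.hstack([a,b])[:, :];p=cv2.resize(p,None,fx=.82,fy=.82);print(p.shape);cv2.imwrite("pics/m2.png",p)
print(get_obs()['tool_pos'])
E
```

```text
(480, 787, 3)
[0.59885282 0.00462013 0.20074686]
```

View pics/m2.png

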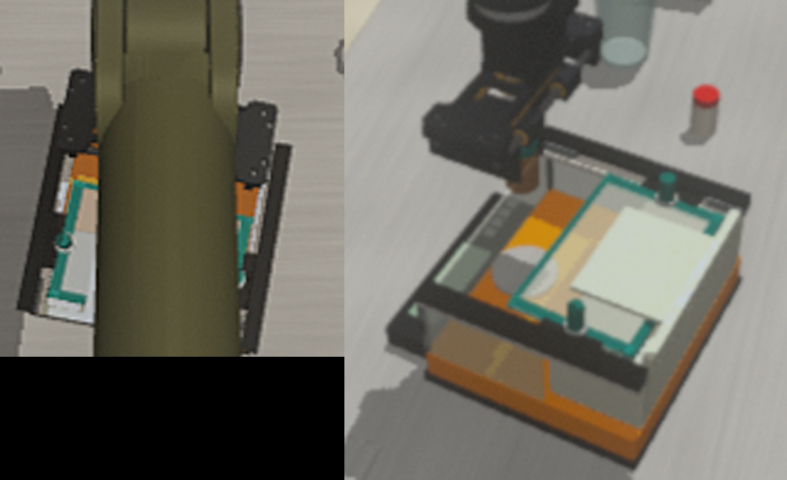

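The bottle is held upright above the pan, and the gripper body lies across the tracks. Now I'll lower it.

Emit:
play_rows(
  steps=[
    [[0,-0.0025,0.02,0,0,0,0.02],[0,0,0.03,0,0,0,0.02],[0,0,0.03,0,0,0,0.02],[0,0,0.025,0,0,0,0.02],[0,0,0.01,0,0,0,0.02],[0,0,0.005,0,0,0,0.02],[0,0,0,0,0,0,0.02],[0,0,0,0,0,0,0.02]],
  ],
)

```text
time_s: 6.1
tool_pos: [0.5998, 0.0003, 0.0825]
tool_rot: [180.0, 0.1, 168.2]
force: [1.1, -0.2, -1.1]
grip_width: 0.0306
grasp_force: 11.8
```

Emit:
play_rows(
  steps=[
    [[0,0.001,0.002,0,0,0,0.02],[0,0,0.002,0,0,0,0.02],[0,0,0,0,0,0,0.02]],
  ],
)

```text
time_s: 6.4
tool_pos: [0.599, 0.0011, 0.0772]
tool_rot: [180.0, 0.0, 168.2]
force: [0.1, 0.1, -0.3]
grip_width: 0.0312
grasp_force: 11.8
```

Small opening only: the roof's edge and the wall are close by.

Emit:
play_rows(
  steps=[
    [[0,0,0.001,0,0,0,0.02],[0,0,0,0,0,0,0.06],[0,0,0,0,0,0,0.06],[0,0,0,0,0,0,0.06],[0,0,0,0,0,0,0.06],[0,0,-0.015,0,0,0,0.06],[0,0,-0.035,0,0,0,0.06],[0,0,-0.045,0,0,0,0.06],[0,0,-0.04,0,0,0,0.06],[0,0,0,0,0,0,0.0]],
  ],
)

```text
time_s: 7.4
tool_pos: [0.6028, 0.0007, 0.2192]
tool_rot: [179.8, 0.7, 168.2]
force: [0.8, -0.5, -0.8]
grip_width: 0.0568
grasp_force: 0.0
```

Emit:
play_rows(
  steps=[
    [[0.0343,0.023,0,0,0,0,0],[0.0343,0.023,0,0,0,0,0],[0.0343,0.023,0,0,0,0,0],[0.0343,0.023,0,0,0,0,0],[0,0,0,0,0,0,0],[0,0,0,0,0,0,0],[0,0,0.02,0,0,0,0],[0,0,0.03,0,0,0,0],[0,0,0.01,0,0,0,0],[0,0,0,0,0,0,0]],
  ],
)

```text
time_s: 8.4
tool_pos: [0.4829, 0.1177, 0.1497]
tool_rot: [-179.9, -0.1, 168.1]
force: [-0.4, -0.1, 0.5]
grip_width: 0.0006
grasp_force: 0.0
```

```bash
cat > st.py <<'E'
from h import *
b=np.array([.5167,.01914,-.20557])
o=get_obs();print(round(o['time_s'],1),'own',np.round(own(b,o['tool_pos'])*1000,1),'z',round(o['tool_pos'][2],4),'yaw',round(o['tool_rot'][2],2),'F',np.round(own(np.r_[0,0,b[2]],o['force']),1),o['force'][2].round(1),'grip',round(o['grip_width'],3))
E
python3 st.py; python3 - <<'E'
from h import *
for c in("side",):
    f=read_camera(c)["frame"][:,:,::-1]
    b=(200,100,380,295)
    cv2.imwrite(f"pics/{c}3.png",np.clip(cv2.resize(f[b[1]:b[3],b[0]:b[2]],None,fx=3,fy=3,interpolation=cv2.INTER_CUBIC)*1.6,0,255).astype('uint8'))
E
```

```text
8.4 own [-53.2  89.6] z 0.1497 yaw 168.1 F [-0.4 -0.2] 0.5 grip 0.001
```

View pics/side3.png

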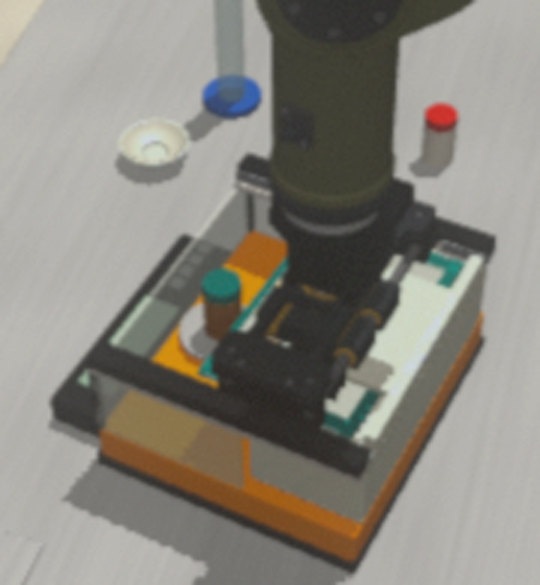

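The bottle stands upright on the pan, with its lid at crop (222,282). The finger is behind the left knob.

Emit:
play_rows(
  steps=[
    [[0,0.002,0.012,0,0,0,0],[-0.008,0,0,0,0,0,0],[-0.002,0,0,0,0,0,0],[-0.002,0,0,0,0,0,0],[-0.002,0,0,0,0,0,0],[-0.002,0,0,0,0,0,0],[0,0,0,0,0,0,0]],
  ],
)

```text
time_s: 9.15
tool_pos: [0.4992, 0.118, 0.1392]
tool_rot: [180.0, -0.1, 168.2]
force: [-1.9, 0.2, 2.1]
grip_width: 0.0009
grasp_force: 1.0
```

```bash
python3 st.py;python3 -c "
from h import *
b=np.array([.5167,.01914,-.20557])
x,e=tri([('side',np.array([274,194.]))],.110);print(own(b,x))"
```

```text
9.2 own [-37.3  93.2] z 0.1392 yaw 168.22 F [-1.9 -0.2] 2.1 grip 0.001
[ 0.08063731 -0.00134883]
```

Emit:
play_rows(
  steps=[
    [[-0.0015,0,0,0,0,0,0],[-0.0015,0,0,0,0,0,0],[-0.001,0,0,0,0,0,0]],
  ],
)

```text
time_s: 9.45
tool_pos: [0.5021, 0.1176, 0.1392]
tool_rot: [180.0, -0.2, 168.2]
force: [-5.5, 0.9, 3.7]
grip_width: 0.0004
grasp_force: 2.8
```

```bash
python3 st.py
```

```text
9.4 own [-34.4  93.5] z 0.1392 yaw 168.25 F [-5.6 -0.2] 3.7 grip 0.0
```

Emit:
play_rows(
  steps=[
    [[-0.001,0,0,0,0,0,0],[-0.001,0,0,0,0,0,0],[-0.001,0,0,0,0,0,0]],
  ],
)

```text
time_s: 9.75
tool_pos: [0.5041, 0.1173, 0.1391]
tool_rot: [-180.0, -0.3, 168.3]
force: [-8.5, 1.3, 6.9]
grip_width: 0.0004
grasp_force: 4.4
```

```bash
python3 st.py
```

```text
9.8 own [-32.4  93.6] z 0.1391 yaw 168.26 F [-8.5 -0.4] 6.9 grip 0.0
```

Emit:
play_rows(
  steps=[
    [[0.02,0,0,0,0,0,0],[0,-0.046,0,0,0,0,0],[0,-0.046,0,0,0,0,0],[0,-0.046,0,0,0,0,0],[0,-0.046,0,0,0,0,0],[0,0,0,0,0,0,0],[-0.004,0,0,0,0,0,0],[-0.002,0,0,0,0,0,0],[-0.002,0,0,0,0,0,0],[-0.002,0,0,0,0,0,0]],
  ],
)

```text
time_s: 10.75
tool_pos: [0.4579, -0.0602, 0.1388]
tool_rot: [-180.0, -0.2, 168.3]
force: [-6.2, 1.2, 4.7]
grip_width: 0.0005
grasp_force: 2.9
```

```bash
python3 st.py
```

```text
10.8 own [-41.4 -89.6] z 0.1388 yaw 168.34 F [-6.4 -0.1] 4.7 grip 0.001
```

Emit:
play_rows(
  steps=[
    [[-0.0015,0,0,0,0,0,0],[-0.0015,0,0,0,0,0,0],[-0.001,0,0,0,0,0,0]],
  ],
)

```text
time_s: 11.05
tool_pos: [0.4614, -0.0613, 0.1388]
tool_rot: [-180.0, -0.3, 168.3]
force: [-6.2, 0.5, 5.8]
grip_width: 0.0003
grasp_force: 3.2
```

```bash
python3 st.py
```

```text
11.1 own [-37.7 -90. ] z 0.1388 yaw 168.32 F [-6.1 -0.8] 5.8 grip 0.0
```

Emit:
play_rows(
  steps=[
    [[-0.0015,-0.001,0,0,0,0,0],[-0.0015,-0.001,0,0,0,0,0],[-0.0015,0,0,0,0,0,0]],
  ],
)

```text
time_s: 11.35
tool_pos: [0.466, -0.0639, 0.1387]
tool_rot: [180.0, -0.2, 168.3]
force: [-7.0, 3.2, 5.5]
grip_width: 0.0006
grasp_force: 3.6
```

Emit:
play_rows(
  steps=[
    [[-0.0015,0,0,0,0,0,0],[-0.0015,0,0,0,0,0,0],[-0.0015,0,0,0,0,0,0]],
  ],
)

```text
time_s: 11.65
tool_pos: [0.4679, -0.0645, 0.1387]
tool_rot: [180.0, -0.5, 168.3]
force: [-13.3, 4.8, 12.1]
grip_width: 0.0006
grasp_force: 7.2
```

Emit:
play_rows(
  steps=[
    [[0.016,0,0,0,0,0,0],[0,0.046,0,0,0,0,0],[0,0.046,0,0,0,0,0],[0,0.046,0,0,0,0,0],[0,0.046,0,0,0,0,0],[0,0,0,0,0,0,0],[-0.008,0,0,0,0,0,0],[-0.002,0,0,0,0,0,0],[-0.002,0,0,0,0,0,0],[-0.002,0,0,0,0,0,0]],
  ],
)

```text
time_s: 12.65
tool_pos: [0.5065, 0.1138, 0.139]
tool_rot: [180.0, -0.1, 168.1]
force: [-2.4, 2.1, 0.7]
grip_width: 0.0006
grasp_force: 1.7
```

```bash
python3 st.py
```

```text
12.7 own [-29.3  90.6] z 0.139 yaw 168.13 F [-2.8  1.5] 0.7 grip 0.001
```

Emit:
play_rows(
  steps=[
    [[-0.0015,0.001,0,0,0,0,0],[-0.0015,0,0,0,0,0,0],[-0.0015,0,0,0,0,0,0],[-0.001,0,0,0,0,0,0]],
  ],
)

```text
time_s: 13.05
tool_pos: [0.5126, 0.1136, 0.139]
tool_rot: [-180.0, -0.0, 168.2]
force: [-1.9, 0.9, -0.9]
grip_width: 0.0006
grasp_force: 0.9
```

Emit:
play_rows(
  steps=[
    [[-0.0015,0,0,0,0,0,0],[-0.0015,0,0,0,0,0,0],[-0.0015,0,0,0,0,0,0]],
  ],
)

```text
time_s: 13.35
tool_pos: [0.5171, 0.1132, 0.139]
tool_rot: [180.0, 0.0, 168.2]
force: [-2.5, 1.7, -1.3]
grip_width: 0.0
grasp_force: 1.1
```

Emit:
play_rows(
  steps=[
    [[-0.0015,0,0,0,0,0,0],[-0.0015,0,0,0,0,0,0],[-0.0015,0,0,0,0,0,0]],
  ],
)

```text
time_s: 13.65
tool_pos: [0.5186, 0.1129, 0.139]
tool_rot: [-180.0, -0.4, 168.2]
force: [-12.2, 1.0, 7.9]
grip_width: 0.0005
grasp_force: 5.7
```

```bash
python3 st.py
```

```text
13.7 own [-17.3  92.2] z 0.139 yaw 168.25 F [-12.2  -1.5] 7.9 grip 0.001
```

Emit:
play_rows(
  steps=[
    [[0.024,0,0,0,0,0,0],[0,-0.046,0,0,0,0,0],[0,-0.046,0,0,0,0,0],[0,-0.046,0,0,0,0,0],[0,-0.046,0,0,0,0,0],[0,0,0,0,0,0,0],[-0.006,0,0,0,0,0,0],[-0.002,0,0,0,0,0,0],[-0.002,0,0,0,0,0,0],[-0.0015,0,0,0,0,0,0]],
  ],
)

```text
time_s: 14.65
tool_pos: [0.4698, -0.0638, 0.1388]
tool_rot: [-180.0, -0.3, 168.3]
force: [-9.5, 1.0, 6.8]
grip_width: 0.0003
grasp_force: 4.8
```

```bash
python3 st.py
```

```text
14.7 own [-29.  -90.7] z 0.1388 yaw 168.34 F [-9.5 -0.9] 6.8 grip 0.0
```

Emit:
play_rows(
  steps=[
    [[-0.001,-0.001,0,0,0,0,0],[-0.0005,0,0,0,0,0,0]],
  ],
)

```text
time_s: 14.85
tool_pos: [0.4701, -0.0639, 0.1387]
tool_rot: [179.9, -0.5, 168.4]
force: [-12.3, 3.1, 10.3]
grip_width: 0.0003
grasp_force: 6.0
```

Emit:
play_rows(
  steps=[
    [[-0.0005,0,0,0,0,0,0],[0,0,0,0,0,0,0]],
  ],
)

```text
time_s: 15.05
tool_pos: [0.47, -0.0639, 0.1387]
tool_rot: [179.9, -0.5, 168.4]
force: [-12.2, 4.1, 10.4]
grip_width: 0.0003
grasp_force: 6.3
```

Emit:
play_rows(
  steps=[
    [[0,0,-0.001,0,0,0,0],[0,0,0,0,0,0,0]],
  ],
)

```text
time_s: 15.25
tool_pos: [0.4732, -0.0652, 0.1396]
tool_rot: [180.0, -0.1, 168.3]
force: [-2.0, 2.1, -1.0]
grip_width: 0.0006
grasp_force: 1.2
```

Emit:
play_rows(
  steps=[
    [[-0.0015,0,0,0,0,0,0],[-0.0015,0,0,0,0,0,0],[-0.0015,0,0,0,0,0,0]],
  ],
)

```text
time_s: 15.55
tool_pos: [0.4776, -0.067, 0.1397]
tool_rot: [180.0, -0.1, 168.2]
force: [-2.7, 2.6, -1.5]
grip_width: 0.0008
grasp_force: 1.8
```

Emit:
play_rows(
  steps=[
    [[-0.0015,0,0,0,0,0,0],[-0.0015,0,0,0,0,0,0],[-0.0015,0,0,0,0,0,0]],
  ],
)

```text
time_s: 15.85
tool_pos: [0.482, -0.0688, 0.14]
tool_rot: [-180.0, -0.0, 168.2]
force: [-4.3, 2.7, 0.4]
grip_width: 0.0005
grasp_force: 2.6
```

```bash
python3 st.py
```

```text
15.8 own [-16.  -93.1] z 0.14 yaw 168.2 F [-4.8  1.8] 0.4 grip 0.001
```

Emit:
play_rows(
  steps=[
    [[-0.0015,0,0,0,0,0,0],[-0.001,0,0,0,0,0,0],[0,0,0,0,0,0,0]],
  ],
)

```text
time_s: 16.15
tool_pos: [0.4841, -0.0691, 0.14]
tool_rot: [-180.0, -0.1, 168.2]
force: [-4.3, 2.5, 0.4]
grip_width: 0.0004
grasp_force: 2.5
```

Emit:
play_rows(
  steps=[
    [[-0.001,0,0,0,0,0,0],[-0.001,0,0,0,0,0,0],[-0.001,0,0,0,0,0,0]],
  ],
)

```text
time_s: 16.45
tool_pos: [0.4868, -0.0695, 0.1401]
tool_rot: [180.0, -0.1, 168.2]
force: [-4.6, 2.9, 0.5]
grip_width: 0.0006
grasp_force: 2.9
```

Emit:
play_rows(
  steps=[
    [[-0.0015,0,0,0,0,0,0],[-0.0015,0,0,0,0,0,0],[-0.001,0,0,0,0,0,0]],
  ],
)

```text
time_s: 16.75
tool_pos: [0.4906, -0.0701, 0.14]
tool_rot: [180.0, -0.1, 168.2]
force: [-4.9, 3.6, 0.4]
grip_width: 0.0005
grasp_force: 3.4
```

```bash
python3 st.py
```

```text
16.8 own [ -7.4 -92.7] z 0.14 yaw 168.21 F [-5.5  2.6] 0.4 grip 0.001
```

Emit:
play_rows(
  steps=[
    [[-0.0015,0,0,0,0,0,0],[-0.0015,0,0,0,0,0,0],[-0.001,0,0,0,0,0,0]],
  ],
)

```text
time_s: 17.05
tool_pos: [0.4943, -0.0706, 0.14]
tool_rot: [180.0, -0.2, 168.2]
force: [-5.7, 4.3, 3.4]
grip_width: 0.0001
grasp_force: 3.8
```

Emit:
play_rows(
  steps=[
    [[0.02,0,0,0,0,0,0],[0,0.046,0,0,0,0,0],[0,0.046,0,0,0,0,0],[0,0.046,0,0,0,0,0],[0,0.046,0,0,0,0,0],[0,0,0,0,0,0,0],[-0.004,0,0,0,0,0,0],[-0.002,0,-0.0002,0,0,0,0],[-0.002,0,-0.0002,0,0,0,0],[-0.002,0,-0.0002,0,0,0,0]],
  ],
)

```text
time_s: 18.05
tool_pos: [0.5233, 0.1093, 0.1408]
tool_rot: [-180.0, -0.0, 168.1]
force: [-3.3, -1.2, 0.6]
grip_width: 0.0006
grasp_force: 1.2
```

```bash
python3 st.py
```

```text
18.1 own [-12.   89.6] z 0.1408 yaw 168.07 F [-3.  -1.8] 0.6 grip 0.001
```

Emit:
play_rows(
  steps=[
    [[-0.0015,0.002,-0.0002,0,0,0,0],[-0.0015,0,0,0,0,0,0],[-0.001,0,0,0,0,0,0]],
  ],
)

```text
time_s: 18.35
tool_pos: [0.5269, 0.112, 0.1407]
tool_rot: [-180.0, -0.1, 168.2]
force: [-3.4, 0.0, 1.0]
grip_width: 0.0008
grasp_force: 1.5
```

Emit:
play_rows(
  steps=[
    [[-0.002,0,-0.0001,0,0,0,0],[-0.002,0,0,0,0,0,0],[-0.001,0,0,0,0,0,0]],
  ],
)

```text
time_s: 18.65
tool_pos: [0.5327, 0.1112, 0.1409]
tool_rot: [180.0, 0.0, 168.2]
force: [-0.9, 0.7, -0.3]
grip_width: 0.0004
grasp_force: 0.7
```

Emit:
play_rows(
  steps=[
    [[-0.002,0,-0.0001,0,0,0,0],[-0.002,0,0,0,0,0,0],[-0.001,0,0,0,0,0,0]],
  ],
)

```text
time_s: 18.95
tool_pos: [0.5375, 0.1099, 0.1411]
tool_rot: [180.0, 0.0, 168.2]
force: [-2.2, 0.9, -1.8]
grip_width: 0.0002
grasp_force: 0.8
```

Emit:
play_rows(
  steps=[
    [[-0.002,0,0,0,0,0,0],[-0.0015,0,0,0,0,0,0],[-0.001,0,0,0,0,0,0]],
  ],
)

```text
time_s: 19.25
tool_pos: [0.5418, 0.1089, 0.1411]
tool_rot: [180.0, 0.0, 168.2]
force: [-2.0, 0.4, -1.7]
grip_width: 0.0002
grasp_force: 0.8
```

```bash
python3 st.py
```

```text
19.2 own [ 6.2 93. ] z 0.1411 yaw 168.2 F [-2. -0.] -1.7 grip 0.0
```

Emit:
play_rows(
  steps=[
    [[0.016,0,0,0,0,0,0],[0,-0.046,0,0,0,0,0],[0,-0.046,0,0,0,0,0],[0,-0.046,0,0,0,0,0],[0,-0.046,0,0,0,0,0],[0,0,0,0,0,0,0],[-0.004,0,0,0,0,0,0],[-0.002,0,-0.0002,0,0,0,0],[-0.002,0,-0.0002,0,0,0,0],[-0.0015,0,-0.0002,0,0,0,0]],
  ],
)

```text
time_s: 20.25
tool_pos: [0.4971, -0.0682, 0.1413]
tool_rot: [-180.0, -0.2, 168.3]
force: [-3.6, 0.9, 2.3]
grip_width: 0.0005
grasp_force: 1.9
```

```bash
python3 st.py
```

```text
20.2 own [ -1.4 -89.5] z 0.1413 yaw 168.34 F [-3.7  0.2] 2.3 grip 0.001
```

Emit:
play_rows(
  steps=[
    [[-0.0015,-0.002,-0.0003,0,0,0,0],[-0.0015,0,-0.0003,0,0,0,0],[-0.001,0,-0.0003,0,0,0,0]],
  ],
)

```text
time_s: 20.55
tool_pos: [0.5005, -0.0712, 0.1419]
tool_rot: [179.9, -0.1, 168.3]
force: [-3.4, 3.9, 0.1]
grip_width: 0.0008
grasp_force: 2.0
```

Emit:
play_rows(
  steps=[
    [[-0.002,0,0,0,0,0,0],[-0.002,0,0,0,0,0,0],[-0.001,0,0,0,0,0,0]],
  ],
)

```text
time_s: 20.85
tool_pos: [0.5052, -0.0732, 0.1423]
tool_rot: [180.0, -0.1, 168.2]
force: [-6.0, 3.9, 2.3]
grip_width: 0.0004
grasp_force: 3.7
```

Emit:
play_rows(
  steps=[
    [[-0.0015,0,0,0,0,0,0],[-0.0015,0,0,0,0,0,0],[-0.001,0,0,0,0,0,0]],
  ],
)

```text
time_s: 21.15
tool_pos: [0.5088, -0.0738, 0.1424]
tool_rot: [180.0, -0.2, 168.2]
force: [-5.1, 4.2, 1.7]
grip_width: 0.0002
grasp_force: 3.7
```

Emit:
play_rows(
  steps=[
    [[-0.0015,0,0,0,0,0,0],[-0.0015,0,0,0,0,0,0],[-0.001,0,0,0,0,0,0]],
  ],
)

```text
time_s: 21.45
tool_pos: [0.5125, -0.0743, 0.1424]
tool_rot: [180.0, -0.2, 168.2]
force: [-7.7, 4.4, 3.1]
grip_width: 0.0007
grasp_force: 4.1
```

Emit:
play_rows(
  steps=[
    [[0.016,0,0,0,0,0,0],[0,0.047,0,0,0,0,0],[0,0.046,0,0,0,0,0],[0,0.046,0,0,0,0,0],[0,0.046,0,0,0,0,0],[0,0,0,0,0,0,0],[-0.004,0,0,0,0,0,0],[-0.002,0,-0.0002,0,0,0,0],[-0.002,0,-0.0002,0,0,0,0],[-0.002,0,-0.0002,0,0,0,0],[-0.001,0,-0.0002,0,0,0,0]],
  ],
)

```text
time_s: 22.55
tool_pos: [0.5464, 0.1058, 0.1432]
tool_rot: [-180.0, -0.1, 168.1]
force: [-1.7, -0.6, -0.1]
grip_width: 0.0001
grasp_force: 0.8
```

Emit:
play_rows(
  steps=[
    [[-0.002,0.001,0,0,0,0,0],[-0.002,0,0,0,0,0,0],[-0.002,0,0,0,0,0,0],[-0.001,0,0,0,0,0,0]],
  ],
)

```text
time_s: 22.95
tool_pos: [0.5541, 0.1067, 0.1432]
tool_rot: [180.0, 0.0, 168.2]
force: [-1.4, 0.5, -1.5]
grip_width: 0.0003
grasp_force: 0.8
```

Emit:
play_rows(
  steps=[
    [[-0.002,0,0,0,0,0,0],[-0.002,0,0,0,0,0,0],[-0.001,0,0,0,0,0,0]],
  ],
)

```text
time_s: 23.25
tool_pos: [0.559, 0.1056, 0.1433]
tool_rot: [180.0, 0.0, 168.2]
force: [-1.1, 1.3, -0.2]
grip_width: 0.0006
grasp_force: 0.7
```

Emit:
play_rows(
  steps=[
    [[0.014,0,0,0,0,0,0],[0,-0.047,0,0,0,0,0],[0,-0.046,0,0,0,0,0],[0,-0.046,0,0,0,0,0],[0,-0.046,0,0,0,0,0],[0,0,0,0,0,0,0],[-0.003,0,0,0,0,0,0],[-0.002,0,-0.0002,0,0,0,0],[-0.002,0,-0.0003,0,0,0,0],[-0.002,0,-0.0003,0,0,0,0],[-0.001,0,-0.0003,0,0,0,0]],
  ],
)

```text
time_s: 24.35
tool_pos: [0.517, -0.0738, 0.144]
tool_rot: [180.0, -0.1, 168.3]
force: [-1.0, 1.1, -1.2]
grip_width: 0.0005
grasp_force: 0.7
```

Emit:
play_rows(
  steps=[
    [[-0.002,-0.001,0,0,0,0,0],[-0.002,0,0,0,0,0,0],[-0.002,0,0,0,0,0,0],[-0.001,0,0,0,0,0,0]],
  ],
)

```text
time_s: 24.75
tool_pos: [0.5227, -0.0767, 0.1441]
tool_rot: [180.0, -0.2, 168.2]
force: [-6.6, 3.5, 2.0]
grip_width: 0.0007
grasp_force: 3.6
```

Emit:
play_rows(
  steps=[
    [[-0.0015,0,-0.0002,0,0,0,0],[-0.0015,0,-0.0002,0,0,0,0],[-0.001,0,0,0,0,0,0]],
  ],
)

```text
time_s: 25.05
tool_pos: [0.5264, -0.0773, 0.1445]
tool_rot: [180.0, -0.2, 168.2]
force: [-6.2, 4.0, 1.7]
grip_width: 0.0002
grasp_force: 3.3
```

Emit:
play_rows(
  steps=[
    [[0.014,0,0,0,0,0,0],[0,0.047,0,0,0,0,0],[0,0.047,0,0,0,0,0],[0,0.046,0,0,0,0,0],[0,0.046,0,0,0,0,0],[0,0,0,0,0,0,0],[-0.004,0,0,0,0,0,0],[-0.002,0,0,0,0,0,0],[-0.002,0,0,0,0,0,0],[-0.002,0,0,0,0,0,0],[-0.001,0,0,0,0,0,0]],
  ],
)

```text
time_s: 26.15
tool_pos: [0.5619, 0.1034, 0.1447]
tool_rot: [-180.0, -0.1, 168.1]
force: [-3.6, -0.9, 2.2]
grip_width: 0.0005
grasp_force: 1.6
```

```bash
python3 st.py
```

```text
26.1 own [27.  91.7] z 0.1447 yaw 168.11 F [-3.4 -1.6] 2.2 grip 0.001
```

Emit:
play_rows(
  steps=[
    [[-0.0015,0,-0.0003,0,0,0,0],[-0.0015,0,0,0,0,0,0],[-0.001,0,0,0,0,0,0]],
  ],
)

```text
time_s: 26.45
tool_pos: [0.5667, 0.1038, 0.145]
tool_rot: [180.0, 0.0, 168.2]
force: [-0.9, 0.9, -1.1]
grip_width: 0.0005
grasp_force: 0.8
```

Emit:
play_rows(
  steps=[
    [[-0.0015,0,0,0,0,0,0],[-0.0015,0,0,0,0,0,0],[-0.001,0,0,0,0,0,0]],
  ],
)

```text
time_s: 26.75
tool_pos: [0.5703, 0.1034, 0.1451]
tool_rot: [180.0, -0.0, 168.2]
force: [-4.0, 0.5, 1.0]
grip_width: 0.0003
grasp_force: 1.9
```

Emit:
play_rows(
  steps=[
    [[-0.001,0,-0.0002,0,0,0,0],[-0.001,0,-0.0002,0,0,0,0]],
  ],
)

```text
time_s: 26.95
tool_pos: [0.5707, 0.1033, 0.1454]
tool_rot: [-180.0, -0.2, 168.2]
force: [-7.7, 1.1, 2.8]
grip_width: 0.0006
grasp_force: 4.0
```

Emit:
play_rows(
  steps=[
    [[0.015,0,0,0,0,0,0],[0,-0.047,0,0,0,0,0],[0,-0.047,0,0,0,0,0],[0,-0.046,0,0,0,0,0],[0,-0.046,0,0,0,0,0],[0,0,0,0,0,0,0],[-0.003,0,0,0,0,0,0],[-0.002,0,-0.0002,0,0,0,0],[-0.002,0,-0.0002,0,0,0,0],[-0.001,0,-0.0002,0,0,0,0]],
  ],
)

```text
time_s: 27.95
tool_pos: [0.5272, -0.0762, 0.1459]
tool_rot: [180.0, -0.1, 168.4]
force: [-4.1, 2.0, 2.6]
grip_width: 0.0011
grasp_force: 2.0
```

```bash
python3 st.py
```

```text
27.9 own [ 29.7 -91.2] z 0.1459 yaw 168.36 F [-4.4  1.1] 2.6 grip 0.001
```

Emit:
play_rows(
  steps=[
    [[-0.0015,0,-0.0003,0,0,0,0],[-0.0015,0,-0.0002,0,0,0,0],[-0.001,0,0,0,0,0,0]],
  ],
)

```text
time_s: 28.25
tool_pos: [0.5317, -0.0787, 0.1464]
tool_rot: [-180.0, 0.0, 168.2]
force: [-1.3, 0.5, -0.1]
grip_width: 0.0003
grasp_force: 0.8
```

Emit:
play_rows(
  steps=[
    [[-0.001,0,0,0,0,0,0],[-0.001,0,0,0,0,0,0],[-0.001,0,0,0,0,0,0]],
  ],
)

```text
time_s: 28.55
tool_pos: [0.5331, -0.0792, 0.1464]
tool_rot: [180.0, -0.2, 168.2]
force: [-5.9, 2.6, 1.9]
grip_width: 0.0002
grasp_force: 3.6
```

Emit:
play_rows(
  steps=[
    [[-0.001,0,-0.0002,0,0,0,0],[-0.0005,0,0,0,0,0,0],[0.015,0,0,0,0,0,0],[0,0,-0.04,0,0,0,0],[0,0,-0.045,0,0,0,0],[0,-0.045,-0.01,0,0,0,0],[0,-0.045,0,0,0,0,0],[0,-0.045,0,0,0,0,0],[0,-0.045,0,0,0,0,0],[0,-0.045,0,0,0,0,0],[0,0,0,0,0,0,0]],
  ],
)

```text
time_s: 29.65
tool_pos: [0.4723, -0.3058, 0.243]
tool_rot: [-179.7, 0.2, 167.5]
force: [-1.0, -0.5, -0.4]
grip_width: 0.0005
grasp_force: 0.0
```

```bash
python3 - <<'E'
from h import *
b=np.array([.5167,.01914,-.20557])
im={}
for c in("top","side"):
    f=im[c]=read_camera(c)["frame"][:,:,::-1]
    h=cv2.cvtColor(f,cv2.COLOR_BGR2HSV)
    for n,y in(("L",.092),("R",-.092)):
        for x in(.040,.052):print(c,n,x,np.round(proj(c,W(b,(x,y,.153))),1))
a=im["top"][150:285,200:335];s=im["side"][140:295,205:370]
A=cv2.resize(a,(400,400),interpolation=cv2.INTER_CUBIC);B=cv2.resize(s,(400,376),interpolation=cv2.INTER_CUBIC)
B=cv2.copyMakeBorder(B,0,24,0,0,cv2.BORDER_CONSTANT)
cv2.imwrite("pics/m4.png",np.clip(np.hstack([A,B])*1.7,0,255).astype('uint8'))
E
```

```text
top L 0.04 [234.8 204.4]
top L 0.052 [235.7 199.9]
top R 0.04 [305.3 217.3]
top R 0.052 [306.1 212.8]
side L 0.04 [269.1 213.9]
side L 0.052 [264.3 212. ]
side R 0.04 [306.3 163.1]
side R 0.052 [301.9 161.5]
```

View pics/m4.png

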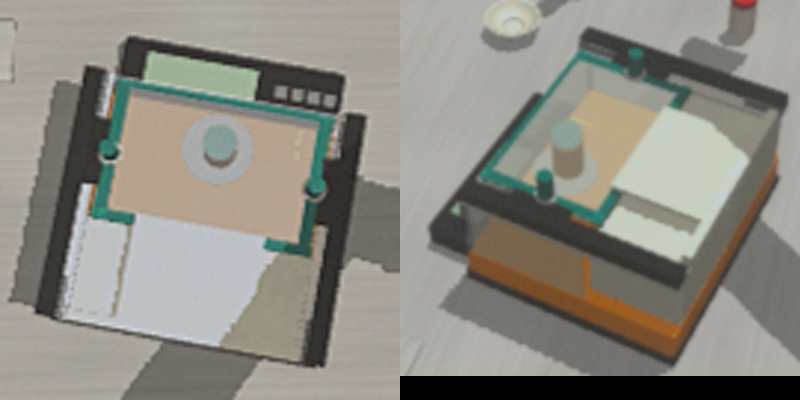

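The roof looks shut: both knobs fall on the predicted home pixels within about 1 mm, and the bottle stands on the pan. The last push on the right could have kicked the left end back, so I'll check the left end with one more gentle push.

Emit:
play_rows(
  steps=[
    [[0,0.0466,0,0,0,0,0],[0,0.0466,0,0,0,0,0],[0,0.0466,0,0,0,0,0],[0,0.0466,0,0,0,0,0],[0,0.0466,0,0,0,0,0],[0,0.0466,0,0,0,0,0],[0,0.0466,0,0,0,0,0],[0,0.0466,0,0,0,0,0],[0,0.0466,0,0,0,0,0],[0,0,0,0,0,0,0],[0,0,0.045,0,0,0,0],[0,0,0,0,0,0,0]],
  ],
)

```text
time_s: 30.95
tool_pos: [0.5572, 0.1146, 0.1919]
tool_rot: [-179.8, -0.5, 168.4]
force: [-0.5, -0.4, -0.6]
grip_width: 0.0006
grasp_force: 0.0
```

```bash
python3 st.py
```

```text
30.9 own [ 20.1 101.7] z 0.1919 yaw 168.39 F [-0.4 -0.4] -0.6 grip 0.001
```

Emit:
play_rows(
  steps=[
    [[0,-0.009,0,0,0,0,0],[0,0,0.03,0,0,0,0],[0,0,0.0165,0,0,0,0],[-0.01,0,0,0,0,0,0],[-0.002,0,0,0,0,0,0],[-0.0015,0,0,0,0,0,0],[-0.0015,0,0,0,0,0,0],[-0.001,0,-0.0002,0,0,0,0]],
  ],
)

```text
time_s: 31.75
tool_pos: [0.5723, 0.1016, 0.152]
tool_rot: [-180.0, -0.3, 168.2]
force: [-11.6, 0.9, 6.6]
grip_width: 0.0004
grasp_force: 5.8
```

```bash
python3 st.py
```

```text
31.8 own [37.6 92.1] z 0.152 yaw 168.21 F [-11.5  -1.4] 6.6 grip 0.0
```

Emit:
play_rows(
  steps=[
    [[0.012,0,0,0,0,0,0],[0,-0.047,0,0,0,0,0],[0,-0.046,0.003,0,0,0,0],[0,-0.046,0.003,0,0,0,0],[0,-0.046,0,0,0,0,0],[0,0,0,0,0,0,0],[-0.005,0,0,0,0,0,0],[-0.0015,0,0,0,0,0,0],[-0.001,0,0,0,0,0,0],[-0.001,0,0,0,0,0,0],[-0.0005,0,0,0,0,0,0]],
  ],
)

```text
time_s: 32.85
tool_pos: [0.5333, -0.0773, 0.1445]
tool_rot: [179.9, -0.2, 168.3]
force: [-5.8, 3.1, 5.6]
grip_width: 0.0002
grasp_force: 3.2
```

```bash
python3 st.py
```

```text
32.9 own [ 35.9 -91. ] z 0.1445 yaw 168.32 F [-6.3  1.9] 5.6 grip 0.0
```

Right sits at the same place (35.9 mm). One slightly firmer push, then retreat.

Emit:
play_rows(
  steps=[
    [[-0.001,0,-0.0005,0,0,0,0],[-0.0005,0,-0.0003,0,0,0,0],[0,0,0,0,0,0,0]],
  ],
)

```text
time_s: 33.15
tool_pos: [0.5334, -0.0773, 0.1446]
tool_rot: [179.9, -0.3, 168.3]
force: [-6.9, 2.6, 3.9]
grip_width: 0.0007
grasp_force: 3.7
```

```bash
python3 st.py
```

```text
33.1 own [ 36.1 -91. ] z 0.1446 yaw 168.31 F [-7.3  1.2] 3.9 grip 0.001
```

Emit:
play_rows(
  steps=[
    [[0.015,0,0,0,0,0,0],[0,0,-0.04,0,0,0,0],[0,0,-0.045,0,0,0,0],[0,-0.045,-0.01,0,0,0,0],[0,-0.045,0,0,0,0,0],[0,-0.045,0,0,0,0,0],[0,-0.045,0,0,0,0,0],[0,0,0,0,0,0,0],[0,0,0,0,0,0,0]],
  ],
)

```text
time_s: 34.05
tool_pos: [0.4842, -0.2533, 0.2403]
tool_rot: [-180.0, 0.1, 168.1]
force: [0.3, 1.1, 0.3]
grip_width: 0.0001
grasp_force: 0.0
```

```bash
python3 - <<'E'
from h import *
b=np.array([.5167,.01914,-.20557])
for c in("top","side"):
    f=read_camera(c)["frame"][:,:,::-1];h=cv2.cvtColor(f,cv2.COLOR_BGR2HSV)
    print(c,[[np.round(proj(c,W(b,(.052,y,.153))),1)] for y in(.092,-.092)])
    im=f
    if c=="top":A=cv2.resize(f[150:285,200:335],(400,400),interpolation=cv2.INTER_CUBIC)
    else:B=cv2.copyMakeBorder(cv2.resize(f[140:295,205:370],(400,376),interpolation=cv2.INTER_CUBIC),0,24,0,0,cv2.BORDER_CONSTANT)
cv2.imwrite("pics/m5.png",np.clip(np.hstack([A,B])*1.7,0,255).astype('uint8'))
E
```

```text
top [[array([235.7, 199.9])], [array([306.1, 212.8])]]
side [[array([264.3, 212. ])], [array([301.9, 161.5])]]
```

View pics/m5.png

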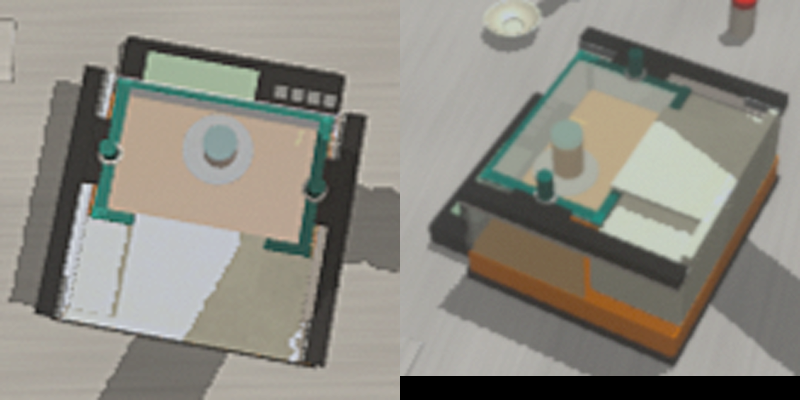

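The picture is unchanged: the knobs are at (110,149) and (316,186), which matches home, and the bottle is upright on the pan under the roof.

```bash
python3 -c "
from cell import *
print(sign_off())"
```

```text
the job is handed in; nothing more can be done
None
```

The job is handed in at 34 s: the amber bottle stands upright near the pan's centre, about 4 mm off. Both roof knobs are at the home position in the last camera pictures, to within about 1 mm; I got no pass or fail back from the judging.

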